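# Shim the rocking camera stand

### The arm

A 7-joint arm with a two-finger parallel gripper is mounted at the origin on the work surface. World frame = base frame: x ahead of the robot, y to its left, z up, the work surface at z = 0. Lengths are in m, angles in rad, forces in N, time in s.
With the tool pointing down it reaches from about 0.4 to 0.875 m from the base axis. Payload 19.3 kg.
Tool frame: the origin (TCP) lies at the very end of the fingers, on their centre line; the grasp point (between the pads) lies 19 mm behind it; z points along the fingers, y is the direction in which the jaws open and shut (so a half turn about z gives the same grasp; the last joint's range is limited). The gripper opens to 85 mm and grips with 20 to 120 N. Pads are 22 mm wide; open, the fingers measure 114 mm over their backs; the gripper's body (76 mm by 85 mm) begins 54 mm behind the grasp point. The pads swing forward as they close: fully open they stand 13 mm farther back than shut.
Start: joints at [-1.329, 0.521, -0.036, 1.599, 0.021, 1.021, -0.113], TCP at [0.192, 0.595, 0.231] pointing down, gripper open.
Joint ranges: [-2.91, 2.91], [-0.3, 2.13], [-1.5, 1.42], [0.17, 2.43], [-1.26, 4.41], [0.16, 1.93], [-2.52, 2.52]. Speed limits (rad/s): [1.89, 1.89, 2.39, 2.39, 3.01, 3.01, 3.01].

### API

Orientations are given as [roll, pitch, yaw] about the fixed x, y, z axes, in that order (R = Rz(yaw) Ry(pitch) Rx(roll)).
In Python, from workcell import telemetry, imaging, ticket gives the robot as it stands.
- The arm moves only by the tool carry_out, never from a script. Its argument "series" is a list of rows, each a list of 7 numbers: the shift along the tool's x, y, z in m, then the turn, a rotation vector about the tool's x, y, z in rad, then the closure in counts, from 0 (fully open) to 255 (shut). In form: [[tx, ty, tz, ax, ay, az, jaw], ...]. A call has 1 to 10 rows; each row is the pose to reach, as a shift and turn from the pose commanded when the call began, along the tool's axes at that moment; what a row does not reach only later rows make up. A row lasts 1/8 s, in which the tool goes at most 62.5 mm and 10.7 degrees, less where a joint would pass 70% of its speed; a pose out of reach is approached as far as the arm can. A call with a gripper value outside its range is refused whole. The fingers move at their own pace and stop on an object; "force" is the grip in N (left out, the last holds). Time passes only in rows, so rows that repeat a pose let the fingers close. It gives the time, the measured TCP pose, the force and the opening at its end, in the units of the state.
- telemetry.observe(): the state, without advancing time (a new reading comes with each control period).
- imaging.grab_frame(name): name is "scene" or "top"; returns (picture, depth): 480x640x3 uint8, blue, green, red; 480x640 float32, m along the optical axis (not along the pixel's ray), 0 where there is no reading.
- imaging.camera_info(name): a dict with "mtx" (3x3 intrinsics, pixels), "extrinsics" (4x4, takes a point from camera to world coordinates). Camera axes: x right, y down, z forward; pixel columns grow to the right and rows downward; lengths in m; the calibration is good to about 2 mm. A picture is of the moment at which its call begins. camera_info takes no time and is no camera call.
- ticket.job_done(): hands the job in, once; it reports no verdict.
The state is a dict: "clock": time; "qpos": joint angles; "qd": joint speeds; "joint_efforts": joint torques, N m; "position": TCP position; "tool_rot": TCP orientation; "force": force on the tool from outside, world axes, zero at the start; "moment": the same for the moment, N m; "grip_width": finger opening in m.
Only numpy, scipy, OpenCV 4.12 (cv2) and the standard library are available. Lean on these libraries where they do the work, as an engineer would, in place of code of your own. Each camera call takes 0.05 s, during which the arm holds its last target.

### The job

The camera stand rocks because the foot at the corner nearest the robot hangs short of the bench. Slide the flat plate fully under that foot, then lay the wedge on the plate and slide it in, thin end first, until it is snug between plate and foot, gently and without lifting or shoving the stand. Last, press firmly down on the stand's corner above the foot to prove that it no longer dips, and let go, leaving both shims in place and the other things alone.

Things in the scene. Friction and masses are not known exactly. Their poses are not given: they have to be found in the camera images.
- stand: Camera stand, about 8 kg, loose: dark steel plate 190 x 190 x 12 mm, top 48 mm above the bench, on 4 feet at its corners, 115 mm from its centre; column and camera (270 mm high) beyond x = +15 mm. Origin: plate centre at bench level, z up; -x points to the corner over the short foot (134 mm out). About 5 N down on it makes the stand rock; 20 N of sideways push may slide it.
- foot_spot (a point): Point on the bench under the centre of the short foot, axes as the stand's. The foot is a disc of 26 mm diameter, 8 mm high; its underside hangs 13 to 19 mm above the bench, different each time and not measured: find it by feel or sight. Shims go in along the stand's +x, from the robot's side, where the bench is free.
- corner_top (a point): Point on the plate's top face (48 mm above the bench) near the corner over the short foot, 105 mm from the stand's origin: the place to press.
- flat: Flat shim: plain aluminium plate, 130 mm long (its x), 40 mm wide (its y), 8 mm thick, 0.11 kg, lying on the bench. Origin: centre of its underside. Same both ways round.
- wedge: Aluminium wedge shim, 102 mm long (x), 36 mm wide (y), 80 g. Origin: centre of its flat underside. Thin end at x = +51 mm, 3 mm thick, rising 1 in 8 to 13 mm at x = -29 mm, then a level grip block to x = -51 mm. Laid on the plate, it meets the foot with its thin end 20 to 64 mm past the foot's near rim; then the push climbs in a few mm from 1 N. 8 to 11 N is snug and holds; 17 N is forcing it.
- spool: Bystander: filament spool, 90 mm diameter, 40 mm high, lying flat. Leave alone.
- jar: Bystander: white jar with black lid, 56 mm diameter, 70 mm high. Leave alone.
- tray: Bystander: open grey parts tray 100 x 140 x 30 mm. Leave alone.
Not all that is in view belongs to the job. Leave any brown or yellow look-alike of the wedge alone.

How it is judged:
On the way, in this order (a step that is already met when the one before it is completed fails the run):
1. the flat plate lies on the bench with the whole short foot above it (x of foot_spot in the frame of flat between -0.052 and 0.052 m and y of foot_spot in the frame of flat between -0.012 and 0.012 m and height (world z) of flat below 0.0025 m and angle between flat's own z axis and vertical below 0.03 rad), for 0.2 s.
2. the wedge lies on the plate and bears against the foot with more than 1.5 N (contact force between wedge and stand above 1.5 N and contact force between wedge and flat above 1 N and x of foot_spot in the frame of wedge below 0.051 m and height (world z) of wedge between 0.0055 and 0.0105 m), for 0.2 s.
3. the corner is pressed down with more than 6 N and dips less than about 1.5 mm (contact force between the fingers and stand above 6 N and angle between stand's own z axis and vertical below 0.013 rad and horizontal distance between the grasp point and corner_top below 0.045 m), for 0.3 s.
At the end, for the whole second after the job is handed in: The plate lies on the bench under the whole short foot (foot centre within 52 mm of its middle lengthways, 12 mm sideways); the wedge lies on it, within 15 mm sideways of the foot centre, and still bears on the foot (over 0.5 N); the stand is level within 0.008 rad; all at rest (x of foot_spot in the frame of flat between -0.052 and 0.052 m and y of foot_spot in the frame of flat between -0.012 and 0.012 m and height (world z) of flat below 0.0025 m and x of foot_spot in the frame of wedge below 0.051 m and y of foot_spot in the frame of wedge between -0.015 and 0.015 m and contact force between wedge and stand above 0.5 N and angle between stand's own z axis and vertical below 0.008 rad and linear speed of each of stand, wedge, flat below 0.01 m/s); the robot touches nothing.
It fails at once if the wedge is forced in: it bears on the stand with more than 8 N while nobody presses on the stand (contact force between wedge and stand above 8 N and contact force between the fingers and stand below 0.5 N).
It fails at once if the robot presses the stand with more than 30 N (contact force between any of the fingers, the arm and stand above 30 N).
It fails at once if the stand is shoved more than 12 mm (distance of stand from where it was at the start of the episode above 0.012 m).
It fails at once if a bystander is moved more than 20 mm (distance of any of spool, jar, tray from where it was at the start of the episode above 0.02 m).
It also fails if it takes over 69 s, if anything falls off the work surface, if the arm or the gripper's body presses on something with over 40 N, if the wrist force passes 120 N, or if a joint passes its speed limit or range.

## Working session

There is one attempt and no reset: what is moved stays moved. The work goes in short steps, Python scripts to look and compute and a tool call to move; the robot and the scene stay as the last step left them, time stands still between calls to the robot, and variables do not carry over. Pictures are saved under pics/ and viewed, and the job is handed in when it is done.

Besides the shell and the picture viewer there is one more tool, called after "Call:" in YAML: its name, and indented under it one key for each argument. carry_out: Moves the arm, as the interface text tells. Its arguments: {"type":"object","properties":{"series":{"type":"array"},"force":{"type":"number"}},"required":["series"]}

```bash
ls; mkdir -p pics; cat > h.py <<'E'
import numpy as np, cv2
from workcell import telemetry, imaging, ticket
def shot(n,f):
    p,d=imaging.grab_frame(n); cv2.imwrite('pics/'+f+'.png',p); np.savez('pics/'+f+'.npz',p=p,d=d); return p,d
def ray(n,u,v,z):
    c=imaging.camera_info(n); K=np.array(c['mtx']);T=np.array(c['extrinsics'])
    r=T[:3,:3]@np.linalg.solve(K,[u,v,1]); o=T[:3,3]; return o+r*(z-o[2])/r[2]
def proj(n,P):
    c=imaging.camera_info(n); K=np.array(c['mtx']);T=np.linalg.inv(np.array(c['extrinsics']))
    q=K@(T[:3,:3]@np.array(P)+T[:3,3]); return q[:2]/q[2]
def cloud(n,d):
    c=imaging.camera_info(n); K=np.array(c['mtx']);T=np.array(c['extrinsics'])
    v,u=np.mgrid[:480,:640]; r=np.stack([u,v,np.ones_like(u)],-1)@np.linalg.inv(K).T*d[...,None]
    return r@T[:3,:3].T+T[:3,3]
E
python3 - <<'E'
from h import *
np.set_printoptions(precision=4,suppress=True)
print(telemetry.observe())
for n in('scene','top'):
    shot(n,n+'0'); print(imaging.camera_info(n))
E
```

```text
pics
{'clock': 0.0, 'qpos': array([-1.3292,  0.522 , -0.0363,  1.6   ,  0.0212,  1.0211, -0.1128]), 'qd': array([ 0.0003,  0.0002, -0.0001, -0.0018, -0.0017, -0.0009,  0.0005]), 'joint_efforts': array([  0.0016, -92.7131,   1.9807, -36.9907,   0.018 ,   0.0086,
         0.    ]), 'position': array([0.1917, 0.5946, 0.2307]), 'tool_rot': array([-3.1405,  0.0001,  2.8298]), 'force': array([-0.272 , -0.0456, -0.0664]), 'moment': array([ 0.0285,  0.0453, -0.0137]), 'grip_width': 0.08567345172887761}
{'mtx': array([[610.1574,   0.    , 317.425 ],
       [  0.    , 610.1574, 238.8806],
       [  0.    ,   0.    ,   1.    ]]), 'extrinsics': array([[-0.7926,  0.3458, -0.5022,  1.2379],
       [ 0.6095,  0.4739, -0.6356,  0.8602],
       [ 0.0182, -0.8099, -0.5863,  0.8669],
       [ 0.    ,  0.    ,  0.    ,  1.    ]])}
{'mtx': array([[480.2055,   0.    , 319.3439],
       [  0.    , 480.2055, 244.3862],
       [  0.    ,   0.    ,   1.    ]]), 'extrinsics': array([[-0.0206, -0.9918,  0.1258,  0.4504],
       [-0.9995,  0.0176, -0.0245,  0.0066],
       [ 0.0221, -0.1263, -0.9917,  1.1296],
       [ 0.    ,  0.    ,  0.    ,  1.    ]])}
```

View pics/scene0.png

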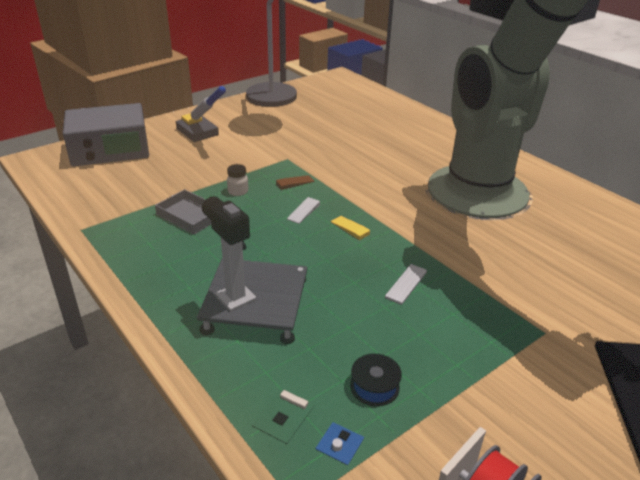

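View pics/top0.png

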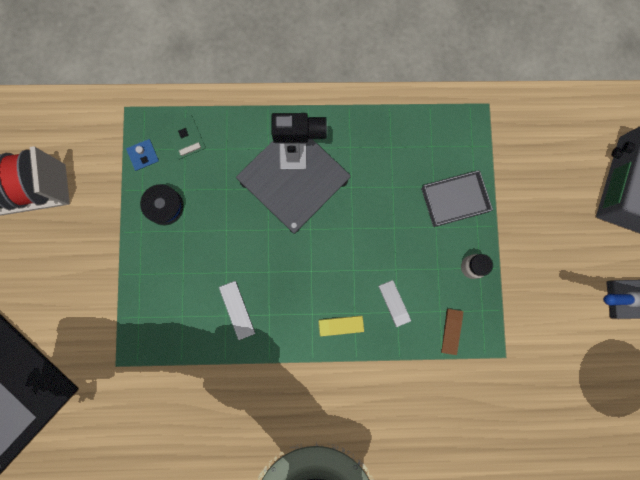

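The top view shows the stand with its near corner at about (294,229), the flat plate at (237,310), the aluminium wedge at (395,303), and the yellow and brown decoys at (342,326) and (452,331). Next I'll measure the outlines.

```bash
python3 - <<'E'
from h import *
np.set_printoptions(precision=4,suppress=True)
z=np.load('pics/top0.npz');p=z['p'];d=z['d']
C=cloud('top',d)
hsv=cv2.cvtColor(p,cv2.COLOR_BGR2HSV)
def hull(m):
    cs,_=cv2.findContours(m.astype(np.uint8),cv2.RETR_EXTERNAL,cv2.CHAIN_APPROX_NONE); return max(cs,key=cv2.contourArea)
for nm,(x0,x1,y0,y1),h in(('flat',(205,270,265,355),.008),('wedge',(365,425,265,340),.008)):
    m=np.zeros((480,640),bool); m[y0:y1,x0:x1]=((hsv[...,1]<50)&(hsv[...,2]>90))[y0:y1,x0:x1]
    c=hull(m)[:,0]; 
    W=np.array([ray('top',u,v,h)[:2] for u,v in c])
    r=cv2.minAreaRect((W*1000).astype(np.float32)); print(nm,len(c),r,cv2.boxPoints(r))
    print(' z',np.percentile(C[m][:,2],[5,50,95]))
    P=C[m]; a=np.deg2rad(r[2]); 
    for ax in (np.array([np.cos(a),np.sin(a)]),np.array([-np.sin(a),np.cos(a)])):
        t=(P[:,:2]-np.array(r[0])/1000)@ax
        bs=np.arange(-.06,.07,.015); print(ax,[(round(b,3),round(float(np.median(P[(t>=b)&(t<b+.015),2])),4)) for b in bs if ((t>=b)&(t<b+.015)).sum()>5])
# stand plate by height
m=(abs(C[...,2]-.048)<.006); m[:100]=0;m[240:]=0;m[:,:230]=0;m[:,360:]=0
print('plate z',np.median(C[m][:,2]))
c=hull(m)[:,0]; W=np.array([ray('top',u,v,.048)[:2] for u,v in c]); r=cv2.minAreaRect((W*1000).astype(np.float32)); print(r,cv2.boxPoints(r))
x=C[m][:,:]; A=np.c_[x[:,0],x[:,1],np.ones(len(x))]; print('plane',np.linalg.lstsq(A,x[:,2],rcond=None)[0])
for f,(a,b,e,g) in(('a',(220,370,90,250)),('b',(200,440,230,350))):
    cr=p[e:g,a:b]; cv2.imwrite(f'pics/z{f}.png',cv2.resize(cr,None,fx=3.3,fy=3.3,interpolation=2))
E
```

```text
flat 136 ((444.18310546875, 173.38409423828125), (131.37496948242188, 42.84734344482422), 20.44244384765625) [[375.1498 170.5161]
 [390.115  130.3672]
 [513.2164 176.252 ]
 [498.2513 216.401 ]]
 z [0.0012 0.0069 0.0108]
[0.937  0.3493] [(np.float64(-0.06), 0.007), (np.float64(-0.045), 0.0071), (np.float64(-0.03), 0.0067), (np.float64(-0.015), 0.0068), (np.float64(0.0), 0.0074), (np.float64(0.015), 0.0074), (np.float64(0.03), 0.0068), (np.float64(0.045), 0.0068), (np.float64(0.06), 0.006)]
[-0.3493  0.937 ] [(np.float64(-0.03), 0.0069), (np.float64(-0.015), 0.007), (np.float64(0.0), 0.0069), (np.float64(0.015), 0.0066)]
wedge 109 ((452.3210144042969, -193.0533447265625), (104.58853912353516, 39.64988327026367), 21.39645767211914) [[ 396.3984 -193.6727]
 [ 410.8635 -230.5899]
 [ 508.2436 -192.434 ]
 [ 493.7786 -155.5168]]
 z [-0.0003  0.0077  0.0141]
[0.9311 0.3648] [(np.float64(-0.06), 0.0114), (np.float64(-0.045), 0.0117), (np.float64(-0.03), 0.0109), (np.float64(-0.015), 0.0087), (np.float64(0.0), 0.0071), (np.float64(0.015), 0.0054), (np.float64(0.03), 0.0035), (np.float64(0.045), 0.0023)]
[-0.3648  0.9311] [(np.float64(-0.03), 0.0068), (np.float64(-0.015), 0.0082), (np.float64(0.0), 0.008), (np.float64(0.015), 0.0064)]
plate z 0.04728965985676736
((747.1720581054688, 36.89256286621094), (189.18289184570312, 189.77890014648438), 44.573341369628906) [[613.1942  38.101 ]
 [746.3851 -97.0885]
 [881.15    35.6841]
 [747.959  170.8737]]
plane [ 0.002  -0.0002  0.0458]
```

```bash
cat >> h.py <<'E'
from scipy.spatial.transform import Rotation as Ro
def delta(x,y,z,yawdeg):
    s=telemetry.observe(); R=Ro.from_euler('xyz',s['tool_rot'])
    T=Ro.from_euler('xyz',[np.pi,0,np.deg2rad(yawdeg)])
    t=R.inv().apply(np.array([x,y,z])-s['position']); r=(R.inv()*T).as_rotvec()
    print('delta',np.round(t,4),np.round(r,4))
def st():
    s=telemetry.observe(); print('t',round(s['clock'],2),'pos',np.round(s['position'],4),'rpy',np.round(np.rad2deg(s['tool_rot']),2),'F',np.round(s['force'],2),'M',np.round(s['moment'],2),'w',round(s['grip_width'],4),'q',np.round(s['qpos'],2))
E
python3 - <<'E'
from h import *
st(); delta(.407,.1595,.06,20.4)
E
```

```text
t 0.1 pos [0.1917 0.5946 0.2308] rpy [-1.7994e+02  1.0000e-02  1.6214e+02] F [0.06 0.24 0.31] M [ 0.01 -0.01 -0.02] w 0.0853 q [-1.33  0.52 -0.04  1.6   0.02  1.02 -0.11]
delta [-0.3384 -0.3479  0.1712] [-3.0000e-04  1.3000e-03  2.4738e+00]
```

View pics/za.png

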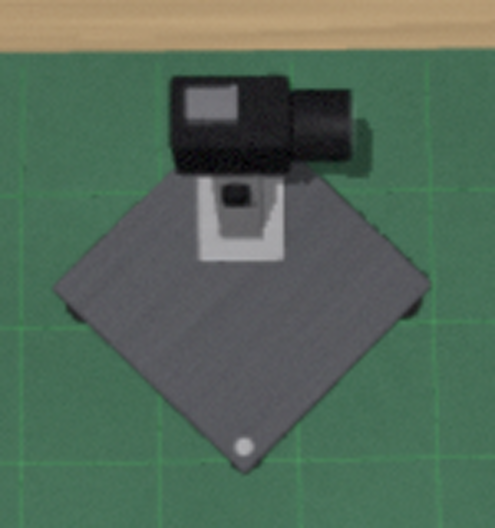

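View pics/zb.png

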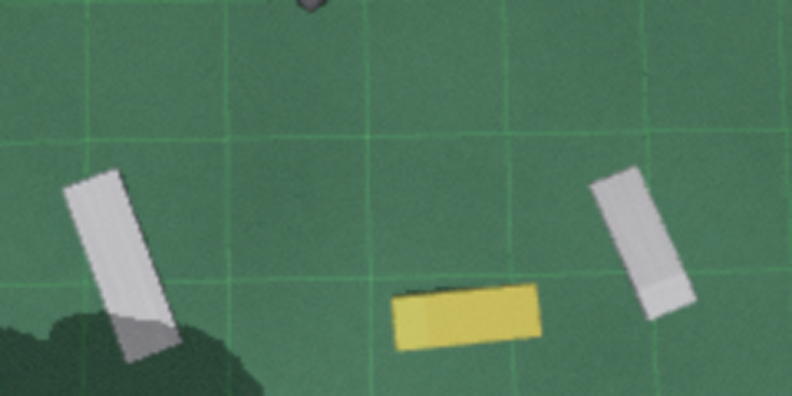

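The near corner of the stand is at crop (244,472). The wedge's bright grip block is at the robot's end, so its thin end already points away from me. I'll move above the rear end of the flat.

Call:
carry_out:
  series:
    - [-0.338,-0.348,0.1,0,0,2.474,100]
    - [-0.338,-0.348,0.1,0,0,2.474,100]
    - [-0.338,-0.348,0.1,0,0,2.474,100]
    - [-0.338,-0.348,0.1,0,0,2.474,100]
    - [-0.338,-0.348,0.1,0,0,2.474,100]
    - [-0.338,-0.348,0.1,0,0,2.474,100]
    - [-0.338,-0.348,0.1,0,0,2.474,100]
    - [-0.338,-0.348,0.1,0,0,2.474,100]
    - [-0.338,-0.348,0.1,0,0,2.474,100]
    - [-0.338,-0.348,0.1,0,0,2.474,100]
  force: 20

```text
clock: 1.35
position: [0.4069, 0.159, 0.1311]
tool_rot: [-3.141, 0.001, 0.946]
force: [-0.3, 0.1, -0.0]
grip_width: 0.0518
```

```bash
python3 -c "
from h import *
st(); delta(.407,.1595,.025,20.4)"
```

```text
t 1.35 pos [0.4069 0.159  0.1311] rpy [-1.7999e+02  3.0000e-02  5.4230e+01] F [-0.25  0.13 -0.01] M [ 0.04 -0.03  0.01] w 0.0518 q [-0.87  0.43  0.47  2.19 -0.35  0.59 -0.78]
delta [ 0.0006 -0.0002  0.1061] [0.000e+00 5.000e-04 5.905e-01]
```

Call:
carry_out:
  series:
    - [0.001,0,0.02,0,0,0.18,100]
    - [0.001,0,0.04,0,0,0.36,100]
    - [0.001,0,0.06,0,0,0.54,100]
    - [0.001,0,0.08,0,0,0.59,100]
    - [0.001,0,0.1,0,0,0.59,100]
    - [0.001,0,0.112,0,0,0.59,100]
    - [0.001,0,0.115,0,0,0.59,100]
    - [0.001,0,0.115,0,0,0.59,100]

```text
clock: 2.35
position: [0.4074, 0.1607, 0.0165]
tool_rot: [-3.142, -0.0, 0.365]
force: [-0.2, -0.8, 1.0]
grip_width: 0.0516
```

```bash
python3 -c "
from h import *
st(); delta(.407,.1595,.010,20.4)
shot('scene','s1');p,d=shot('top','t1')
s=cv2.imread('pics/s1.png')[200:340,330:500]; cv2.imwrite('pics/s1z.png',cv2.resize(s,None,fx=4,fy=4,interpolation=2))"
```

```text
t 2.35 pos [0.4074 0.1607 0.0165] rpy [-1.800e+02 -1.000e-02  2.089e+01] F [-0.17 -0.78  0.98] M [ 0.04 -0.03 -0.03] w 0.0516 q [-0.78  0.68  0.36  2.23 -0.71  0.34 -1.02]
delta [-0.0008  0.001   0.0065] [-0.     -0.0001  0.0085]
```

View pics/s1z.png

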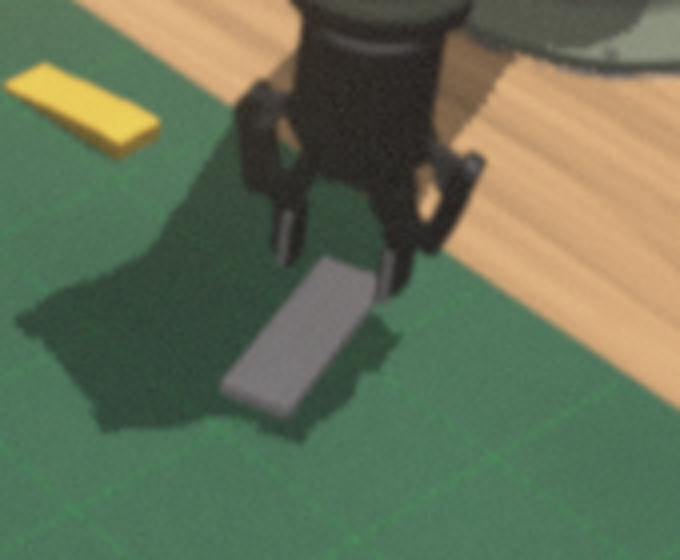

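The fingers straddle the plate's rear end. Next is a guarded descent.

Call:
carry_out:
  series:
    - [-0.001,0.001,0.004,0,0,0.008,100]
    - [-0.001,0.001,0.008,0,0,0.008,100]
    - [-0.001,0.001,0.012,0,0,0.008,100]
    - [-0.001,0.001,0.013,0,0,0.008,100]
    - [-0.001,0.001,0.013,0,0,0.008,100]

```text
clock: 3.08
position: [0.4067, 0.1594, 0.0032]
tool_rot: [3.142, 0.0, 0.357]
force: [0.1, -0.0, 0.6]
grip_width: 0.0524
```

Call:
carry_out:
  series:
    - [0,0,0.001,0,0,0,110]
    - [0,0,0.002,0,0,0,110]
    - [0,0,0.003,0,0,0,110]
    - [0,0,0.003,0,0,0,110]

```text
clock: 3.58
position: [0.4066, 0.1594, 0.0003]
tool_rot: [3.142, 0.0, 0.357]
force: [-0.5, -0.0, -0.2]
grip_width: 0.0483
```

Call:
carry_out:
  series:
    - [0,0,0.001,0,0,0,115]
    - [0,0,0.001,0,0,0,130]
    - [0,0,0.001,0,0,0,150]
    - [0,0,0.001,0,0,0,150]
    - [0,0,0.001,0,0,0,150]
  force: 40

```text
clock: 4.2
position: [0.4067, 0.1594, -0.0005]
tool_rot: [-3.141, -0.0, 0.357]
force: [-2.8, 0.2, 7.8]
grip_width: 0.0387
```

```bash
python3 -c "
from h import *
st();
shot('scene','s2')
s=cv2.imread('pics/s2.png')[220:320,360:480]; cv2.imwrite('pics/s2z.png',cv2.resize(s,None,fx=6,fy=6,interpolation=2))"
```

```text
t 4.2 pos [ 0.4067  0.1594 -0.0005] rpy [-179.99   -0.     20.44] F [-2.83  0.19  7.76] M [-0.17  0.32  0.12] w 0.0387 q [-0.74  0.71  0.31  2.23 -0.74  0.3  -1.  ]
```

View pics/s2z.png

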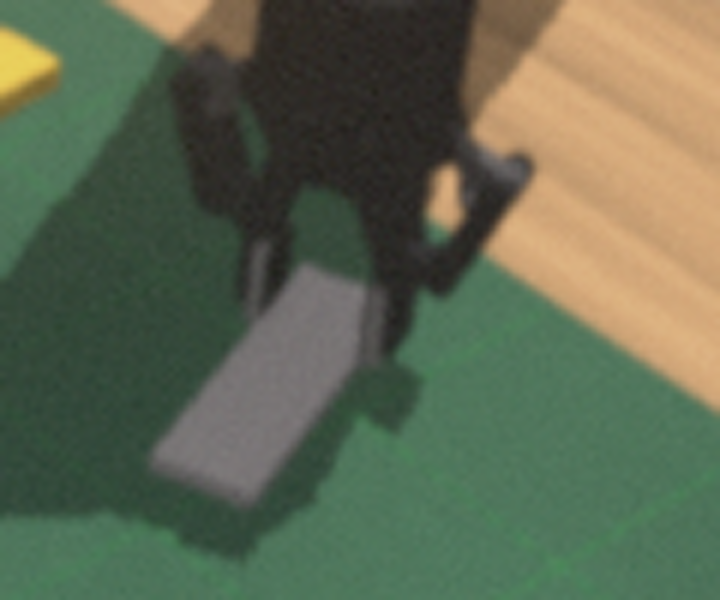

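```bash
python3 -c "
from h import *
delta(.490,.0388,.0015,-0.4)"
```

```text
delta [ 0.0359  0.1422 -0.002 ] [-2.000e-04 -1.000e-04  3.638e-01]
```

Call:
carry_out:
  series:
    - [0,0,-0.002,0,0,0,150]
    - [0.004,0.016,-0.003,0,0,0.05,150]
    - [0.01,0.04,-0.003,0,0,0.12,150]
    - [0.018,0.07,-0.003,0,0,0.2,150]
    - [0.026,0.1,-0.003,0,0,0.28,150]
    - [0.032,0.125,-0.003,0,0,0.34,150]
    - [0.036,0.142,-0.003,0,0,0.364,150]
    - [0.036,0.142,-0.003,0,0,0.364,150]
    - [0.036,0.142,-0.002,0,0,0.364,150]

```text
clock: 5.38
position: [0.4896, 0.0395, 0.0012]
tool_rot: [-3.141, 0.001, -0.006]
force: [-0.4, -0.3, -1.1]
grip_width: 0.0389
```

```bash
python3 -c "
from h import *
st();delta(.562,.0382,.001,-0.4)
shot('scene','s3');p,d=shot('top','t3')
cv2.imwrite('pics/s3z.png',cv2.resize(cv2.imread('pics/s3.png')[220:340,240:420],None,fx=4,fy=4,interpolation=2))
cv2.imwrite('pics/t3z.png',cv2.resize(p[200:320,230:360],None,fx=4,fy=4,interpolation=2))"
```

```text
t 5.38 pos [0.4896 0.0395 0.0012] rpy [-1.7998e+02  3.0000e-02 -3.6000e-01] F [-0.43 -0.28 -1.14] M [0.04 0.06 0.  ] w 0.0389 q [-0.52  0.77  0.43  2.1  -0.77  0.43 -1.05]
delta [0.0724 0.0009 0.0001] [-0.0004  0.0005  0.0007]
```

View pics/s3z.png

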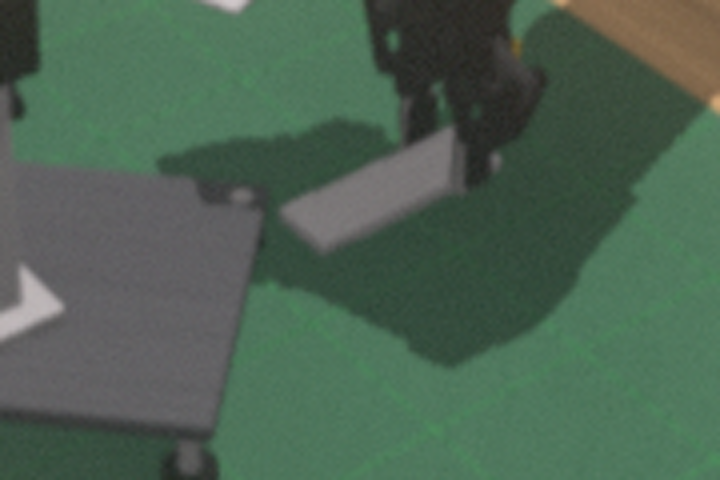

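View pics/t3z.png

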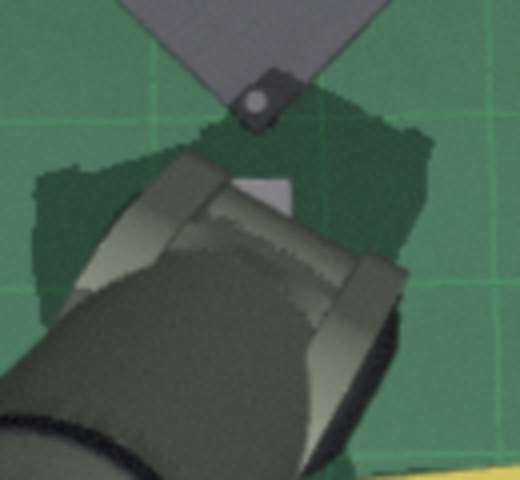

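```bash
python3 -c "
from h import *
print(ray('top',302.6,250,.0095),ray('top',302.6,245.2,.0095),ray('top',294.6,233.2,.048))
z=np.load('pics/scene0.npz');print(ray('scene',242/1,0,0)[:0])
for P in ((.613,.038,.048),(.632,.0377,.02),(.555,.0393,.009)): print(proj('scene',P),proj('top',P))
"
```

```text
[0.57993413 0.01850931 0.0095    ] [0.591285   0.01832553 0.0095    ] [0.61428027 0.03566733 0.048     ]
[]
[307.81113417 265.52427401] [293.58166797 233.77405944]
[300.60174123 278.79855387] [293.97035668 227.50801343]
[328.71556017 269.94436558] [293.88711791 260.76768889]
```

The plate is aligned with the foot: right edge at y = 18.5 mm and front edge at x ≈ 591 mm. I'll slide it in.

Call:
carry_out:
  series:
    - [0.012,0.001,0,0,0,0,150]
    - [0.024,0.001,0,0,0,0,150]
    - [0.036,0.001,0,0,0,0,150]
    - [0.048,0.001,0,0,0,0,150]
    - [0.06,0.001,0,0,0,0,150]
    - [0.07,0.001,0,0,0,0,150]
    - [0.073,0.001,0,0,0,0,150]
    - [0.073,0.001,0,0,0,0,150]

```text
clock: 6.48
position: [0.5629, 0.0374, 0.0012]
tool_rot: [3.142, 0.0, -0.007]
force: [-0.2, -0.2, -1.4]
grip_width: 0.039
```

Call:
carry_out:
  series:
    - [0,0,0.001,0,0,0,150]
    - [0,0,0.0015,0,0,0,130]
    - [0,0,0.0015,0,0,0,100]
    - [0,0,0.0,0,0,0,90]
    - [0,0,0,0,0,0,90]
    - [0,0,-0.02,0,0,0,90]
    - [-0.02,0,-0.06,0,0,0,90]
    - [-0.06,0,-0.1,0,0,0,90]
    - [-0.1,0,-0.12,0,0,0,90]
    - [-0.15,0,-0.12,0,0,0,90]

```text
clock: 7.72
position: [0.4127, 0.0387, 0.1232]
tool_rot: [-3.14, -0.003, -0.008]
force: [1.3, -0.3, -1.2]
grip_width: 0.0552
```

```bash
python3 -c "
from h import *
st();delta(.415,-.2075,.06,21.4)
shot('scene','s4');p,d=shot('top','t4')
cv2.imwrite('pics/s4z.png',cv2.resize(cv2.imread('pics/s4.png')[220:340,240:420],None,fx=4,fy=4,interpolation=2))
cv2.imwrite('pics/t4z.png',cv2.resize(p[200:320,230:420],None,fx=4,fy=4,interpolation=2))"
```

```text
t 7.72 pos [0.4127 0.0387 0.1232] rpy [-1.7989e+02 -1.7000e-01 -4.3000e-01] F [ 1.34 -0.34 -1.25] M [ 0.05 -0.07  0.05] w 0.0552 q [-0.77  0.48  0.7   2.25 -0.57  0.58 -1.22]
delta [0.004  0.2463 0.0627] [-0.0013 -0.0033 -0.381 ]
```

View pics/s4z.png

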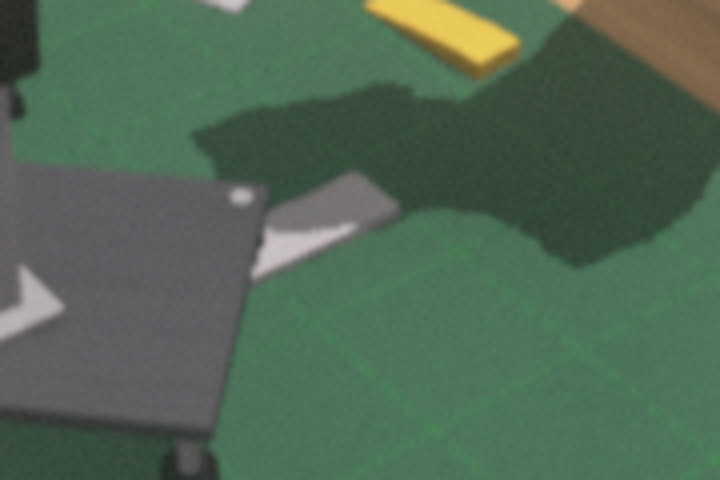

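View pics/t4z.png

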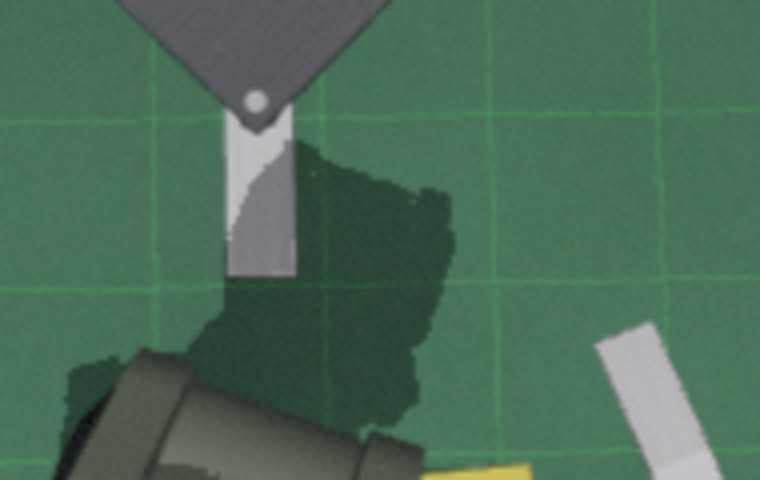

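```bash
python3 -c "
from h import *
for u,v in((226,275),(296,275),(226,120),(293,120)): print(ray('top',u/4+230-.4,v/4+200-.4,.008))
z=np.load('pics/top0.npz');
p=np.load('pics/t4.npz')['p']
# stand plate edges: dark mask vs green
h=cv2.cvtColor(p,cv2.COLOR_BGR2HSV); m=((h[...,1]<60)&(h[...,2]<120)).astype(np.uint8); m[:150]=0;m[236:]=0;m[:,:225]=0;m[:,365:]=0
E={}
for v in range(185,228,3):
    c=np.where(m[v])[0]; a=ray('top',c.min()-.5,v,.048);b=ray('top',c.max()+.5,v,.048); print(v,np.round(a[:2],4),np.round(b[:2],4),'mid y',round((a[1]+b[1])/2,4))
"
```

```text
[0.5376489  0.05775219 0.008     ]
[0.53687677 0.0168876  0.008     ]
[0.62927897 0.05666549 0.008     ]
[0.62860376 0.0171496  0.008     ]
185 [0.7284 0.156 ] [ 0.7249 -0.0788] mid y 0.0386
188 [0.7212 0.1446] [ 0.718 -0.067] mid y 0.0388
191 [0.714  0.1377] [ 0.711  -0.0599] mid y 0.0389
194 [0.7069 0.1309] [ 0.7041 -0.0528] mid y 0.039
197 [0.6997 0.1241] [ 0.6971 -0.0457] mid y 0.0392
200 [0.6926 0.1172] [ 0.6902 -0.0387] mid y 0.0393
203 [0.6855 0.1081] [ 0.6833 -0.0316] mid y 0.0382
206 [0.6784 0.1013] [ 0.6763 -0.0269] mid y 0.0372
209 [0.6713 0.0945] [ 0.6694 -0.0199] mid y 0.0373
212 [0.6642 0.0877] [ 0.6625 -0.0128] mid y 0.0374
215 [0.6571 0.0809] [ 0.6557 -0.0058] mid y 0.0375
218 [0.65   0.0742] [0.6489 0.0034] mid y 0.0388
221 [0.643  0.0674] [0.642  0.0081] mid y 0.0378
224 [0.6359 0.0606] [0.6352 0.0151] mid y 0.0379
227 [0.6289 0.0539] [0.6283 0.022 ] mid y 0.038
```

The plate lies centred at (0.602, 0.037), with the foot at about (0.632, 0.038). Next is the wedge.

Call:
carry_out:
  series:
    - [0.004,0.05,0,0,0,-0.12,100]
    - [0.004,0.1,0,0,0,-0.25,100]
    - [0.004,0.15,0,0,0,-0.38,100]
    - [0.004,0.2,0,-0.001,-0.003,-0.381,100]
    - [0.004,0.246,0.02,-0.001,-0.003,-0.381,100]
    - [0.004,0.246,0.05,-0.001,-0.003,-0.381,100]
    - [0.004,0.246,0.08,-0.001,-0.003,-0.381,100]
    - [0.004,0.246,0.08,-0.001,-0.003,-0.381,100]

```text
clock: 8.82
position: [0.4144, -0.2077, 0.0409]
tool_rot: [-3.141, 0.005, 0.373]
force: [0.1, 0.1, 1.3]
grip_width: 0.0519
```

```bash
python3 -c "
from h import *
st();delta(.415,-.2077,.005,21.4)
shot('scene','s5');p,d=shot('top','t5')
cv2.imwrite('pics/s5z.png',cv2.resize(cv2.imread('pics/s5.png')[120:260,240:400],None,fx=4,fy=4,interpolation=2))"
```

```text
t 8.82 pos [ 0.4144 -0.2077  0.0409] rpy [-179.94    0.27   21.36] F [0.07 0.11 1.29] M [ 0.06  0.04 -0.02] w 0.0519 q [ 0.04  0.65  0.39  2.16 -0.57  0.43 -0.31]
delta [0.0007 0.0003 0.0359] [-0.001   0.0048 -0.0007]
```

View pics/s5z.png

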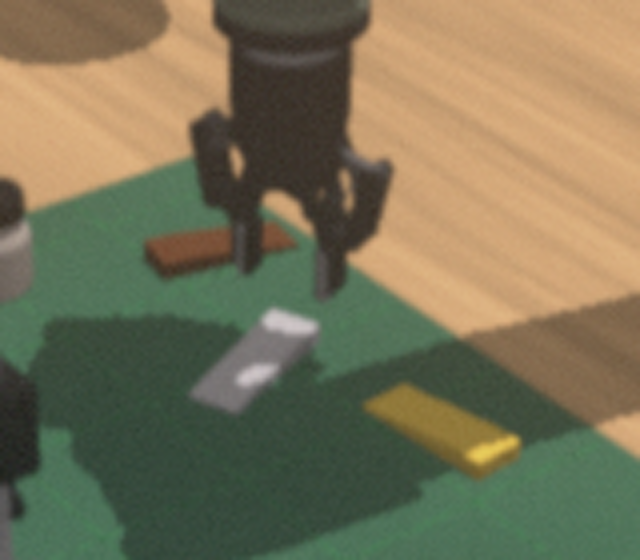

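Call:
carry_out:
  series:
    - [0.001,0,0.008,0,0.004,0,100]
    - [0.001,0,0.018,0,0.004,0,100]
    - [0.001,0,0.028,0,0.004,0,100]
    - [0.001,0,0.036,0,0.004,0,100]
    - [0.001,0,0.036,0,0.004,0,110]
    - [0.001,0,0.036,0,0.004,0,125]
    - [0.001,0,0.036,0,0.004,0,140]
    - [0.001,0,0.036,0,0.004,0,160]
    - [0.001,0,0.036,0,0.004,0,160]
    - [0.001,0,0.036,0,0.004,0,160]
  force: 40

```text
clock: 10.18
position: [0.4162, -0.2072, 0.0058]
tool_rot: [3.141, -0.001, 0.374]
force: [-1.6, 0.2, 9.4]
grip_width: 0.0349
```

```bash
python3 -c "
from h import *
st();delta(.495,.0375,.060,-0.4)"
```

```text
t 10.18 pos [ 0.4162 -0.2072  0.0058] rpy [ 1.7996e+02 -8.0000e-02  2.1420e+01] F [-1.65  0.23  9.37] M [ 0.13  0.4  -0.06] w 0.0349 q [ 0.1   0.71  0.31  2.16 -0.62  0.35 -0.27]
delta [ 0.1628 -0.199  -0.0542] [ 0.0005 -0.0015  0.3808]
```

Call:
carry_out:
  series:
    - [0,0,-0.02,0,0,0,160]
    - [0,0,-0.04,0,0,0,160]
    - [0.02,-0.025,-0.054,0,0,0.05,160]
    - [0.05,-0.06,-0.054,0,0,0.12,160]
    - [0.085,-0.1,-0.054,0,0,0.2,160]
    - [0.12,-0.145,-0.054,0,0,0.28,160]
    - [0.145,-0.18,-0.054,0,0,0.35,160]
    - [0.163,-0.199,-0.054,0,0,0.381,160]
    - [0.163,-0.199,-0.054,0,0,0.381,160]
    - [0.163,-0.199,-0.054,0,0,0.381,160]

```text
clock: 11.42
position: [0.4948, 0.0371, 0.0595]
tool_rot: [3.141, -0.001, -0.007]
force: [-0.3, 0.9, -0.2]
grip_width: 0.0345
```

```bash
python3 -c "
from h import *
st();delta(.540,.0375,.016,-0.4)
shot('scene','s6');p,d=shot('top','t6')
cv2.imwrite('pics/s6z.png',cv2.resize(cv2.imread('pics/s6.png')[200:320,260:420],None,fx=4,fy=4,interpolation=2))
cv2.imwrite('pics/t6z.png',cv2.resize(p[200:320,230:380],None,fx=4,fy=4,interpolation=2))"
```

```text
t 11.43 pos [0.4948 0.0371 0.0595] rpy [ 1.7998e+02 -5.0000e-02 -4.1000e-01] F [-0.32  0.94 -0.21] M [0.01 0.03 0.07] w 0.0345 q [-0.63  0.7   0.6   2.08 -0.73  0.58 -1.08]
delta [ 0.0451 -0.0008  0.0435] [ 0.0003 -0.0009 -0.0002]
```

View pics/s6z.png

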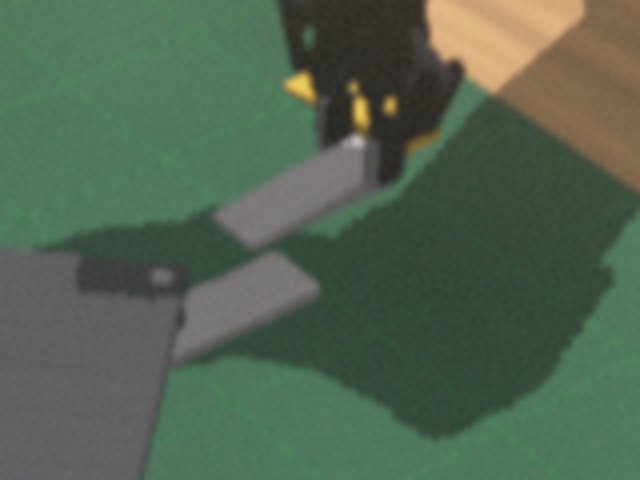

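View pics/t6z.png

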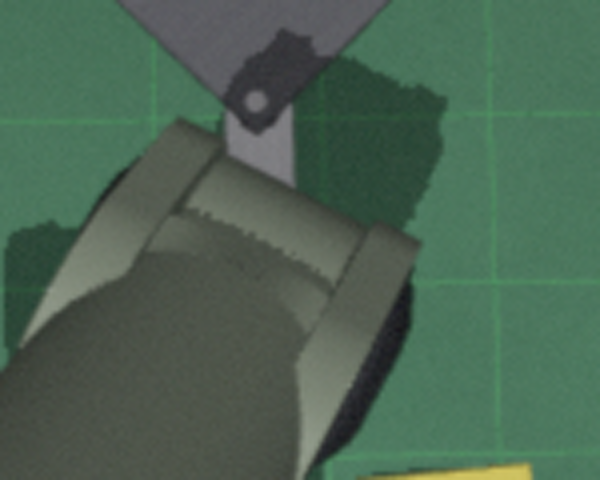

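The wedge is held level-looking, with its thin end at scene pixel about (319,260). I'll check its tilt from depth.

```bash
python3 -c "
from h import *
z=np.load('pics/s6.npz');p=z['p'];C=cloud('scene',z['d'])
h=cv2.cvtColor(p,cv2.COLOR_BGR2HSV)
m=(h[...,1]<60)&(h[...,2]>85)&(C[...,2]>.035)&(C[...,0]>.46)&(C[...,0]<.62)&(abs(C[...,1]-.037)<.03)
m=cv2.erode(m.astype(np.uint8),np.ones((3,3)))>0
P=C[m];print(len(P))
for a in np.arange(.48,.6,.01):
    k=(P[:,0]>=a)&(P[:,0]<a+.01)
    if k.sum()>3: print(round(a,3),k.sum(),np.round(np.median(P[k,2]),4),np.round([P[k,1].min(),P[k,1].max()],4))
k=P[:,0]>.51
A=np.c_[P[k,:2],np.ones(k.sum())];print(np.linalg.lstsq(A,P[k,2],rcond=None)[0])
for z0 in (.057,):
  for u,v in((212/4+260,215/4+200),(254/4+260,249/4+200)): print(ray('scene',u,v,z0))
"
```

```text
999
0.48 69 0.5091 [0.0226 0.064 ]
0.49 116 0.4904 [0.0165 0.0652]
0.5 161 0.4711 [0.011  0.0649]
0.51 130 0.4345 [0.0119 0.0589]
0.52 88 0.4253 [0.0131 0.0617]
0.53 108 0.3403 [0.0157 0.0617]
0.54 84 0.3392 [0.0205 0.0638]
0.55 81 0.0638 [0.0206 0.0653]
0.56 51 0.0604 [0.0215 0.0569]
0.57 43 0.0598 [0.0219 0.054 ]
0.58 15 0.0586 [0.022  0.0555]
[-3.82474994  0.85090753  2.25509487]
[0.58585773 0.02057488 0.057     ]
[0.58587017 0.05792327 0.057     ]
```

```bash
python3 -c "
from h import *
z=np.load('pics/s6.npz');p=z['p'];C=cloud('scene',z['d'])
h=cv2.cvtColor(p,cv2.COLOR_BGR2HSV)
m=(h[...,1]<60)&(h[...,2]>85)&(C[...,2]>.045)&(C[...,2]<.085)&(C[...,0]>.46)&(C[...,0]<.6)&(abs(C[...,1]-.038)<.014)
P=C[m];print(len(P))
for a in np.arange(.48,.6,.01):
    k=(P[:,0]>=a)&(P[:,0]<a+.01)
    if k.sum()>3: print(round(a,3),k.sum(),np.round(np.median(P[k,2]),4))
k=(P[:,0]>.513)&(P[:,0]<.583)
A=np.c_[P[k,:2],np.ones(k.sum())];s=np.linalg.lstsq(A,P[k,2],rcond=None)[0];print(s,s@[.585,.038,1])
"
```

```text
351
0.48 4 0.0688
0.49 19 0.0675
0.5 35 0.0678
0.51 37 0.0669
0.52 35 0.066
0.53 39 0.0642
0.54 35 0.0624
0.55 45 0.0617
0.56 40 0.0602
0.57 36 0.0597
0.58 26 0.0575
[-0.13875066 -0.01002119  0.13899087] 0.05744092446716183
```

Call:
carry_out:
  series:
    - [0.015,-0.001,0.015,0,0,0,160]
    - [0.015,-0.001,0.03,0,0,0,160]
    - [0.015,-0.001,0.04,0,0,0,160]
    - [0.015,-0.001,0.043,0,0,0,160]
    - [0.015,-0.001,0.044,0,0,0,160]
    - [0.015,-0.001,0.045,0,0,0,160]
    - [0.015,-0.001,0.046,0,0,0,160]
    - [0.015,-0.001,0.046,0,0,0,160]

```text
clock: 12.52
position: [0.5102, 0.0386, 0.0136]
tool_rot: [-3.141, -0.001, -0.007]
force: [-1.3, 0.2, 2.6]
grip_width: 0.0344
```

```bash
python3 -c "
from h import *
st();delta(.5425,.0378,.0125,-0.4)"
```

```text
t 12.53 pos [0.5102 0.0386 0.0136] rpy [-1.7999e+02 -7.0000e-02 -4.1000e-01] F [-1.26  0.15  2.63] M [0.15 0.19 0.02] w 0.0344 q [-0.56  0.78  0.51  2.05 -0.79  0.51 -1.03]
delta [0.0323 0.0005 0.0011] [-0.0001 -0.0012 -0.0002]
```

Call:
carry_out:
  series:
    - [0.004,0,0,0,0,0,160]
    - [0.009,0,0,0,0,0,160]
    - [0.014,0,0,0,0,0,160]
    - [0.019,0,0,0,0,0,160]
    - [0.023,0,0,0,0,0,160]
    - [0.026,0,0,0,0,0,160]
    - [0.028,0,0,0,0,0,160]
    - [0.028,0,0,0,0,0,160]

```text
clock: 13.52
position: [0.5373, 0.0382, 0.0137]
tool_rot: [-3.141, 0.001, -0.007]
force: [-10.6, 0.1, 18.4]
grip_width: 0.0346
```

```bash
python3 -c "
from h import *
st()
shot('scene','s7');p,d=shot('top','t7')
cv2.imwrite('pics/s7z.png',cv2.resize(cv2.imread('pics/s7.png')[200:320,260:420],None,fx=4,fy=4,interpolation=2))"
```

```text
t 13.53 pos [0.5373 0.0382 0.0137] rpy [-1.7997e+02  5.0000e-02 -4.3000e-01] F [-10.64   0.13  18.44] M [-0.04  2.36 -0.04] w 0.0346 q [-0.55  0.81  0.54  1.98 -0.77  0.56 -1.05]
```

View pics/s7z.png

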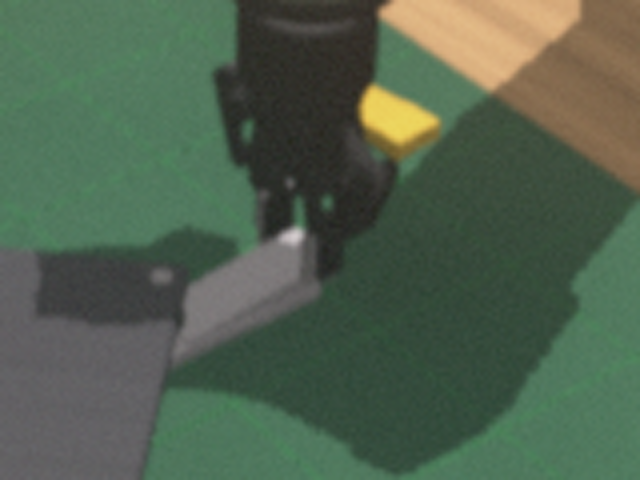

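Fx = -10.6 N and Fz = 18 N are more than I want at this point, so I'll back off a few mm and see what is touching.

Call:
carry_out:
  series:
    - [-0.002,0,0,0,0,0,160]
    - [-0.004,0,0,0,0,0,160]
    - [-0.006,0,0,0,0,0,160]
    - [-0.006,0,0,0,0,0,160]

```text
clock: 14.12
position: [0.5328, 0.0383, 0.0137]
tool_rot: [3.141, -0.002, -0.007]
force: [3.0, -0.1, 6.9]
grip_width: 0.0345
```

```bash
cat > tilt.py <<'E'
from h import *
import sys
def tilt(f,x0,x1,z0=.006,z1=.035):
    z=np.load('pics/'+f+'.npz');p=z['p'];C=cloud('scene',z['d'])
    h=cv2.cvtColor(p,cv2.COLOR_BGR2HSV)
    m=(h[...,1]<60)&(h[...,2]>80)&(C[...,2]>z0)&(C[...,2]<z1)&(C[...,0]>x0)&(C[...,0]<x1)&(abs(C[...,1]-.038)<.015)
    P=C[m]
    for a in np.arange(x0,x1,.01):
        k=(P[:,0]>=a)&(P[:,0]<a+.01)
        if k.sum()>3: print(round(a,3),k.sum(),np.round(np.median(P[k,2]),4))
tilt(sys.argv[1],float(sys.argv[2]),float(sys.argv[3]))
E
python3 -c "
from h import *
st();shot('scene','s8')"; python3 tilt.py s7 .52 .64;echo; python3 tilt.py s8 .52 .64; echo; python3 tilt.py s4 .53 .64
```

```text
t 14.12 pos [0.5328 0.0383 0.0137] rpy [ 1.7999e+02 -1.4000e-01 -4.2000e-01] F [ 3.05 -0.08  6.91] M [-0.03 -0.5   0.02] w 0.0345 q [-0.56  0.81  0.53  2.   -0.78  0.55 -1.05]
0.52 4 0.02
0.53 14 0.022
0.54 36 0.0223
0.55 41 0.0215
0.56 39 0.0204
0.57 44 0.0192
0.58 38 0.0176
0.59 45 0.0162
0.6 40 0.0157
0.61 34 0.0137
0.62 18 0.0114
0.63 5 0.009

0.52 9 0.0235
0.53 21 0.0226
0.54 33 0.022
0.55 47 0.0207
0.56 42 0.0197
0.57 46 0.0185
0.58 42 0.0183
0.59 43 0.0165
0.6 46 0.0148
0.61 31 0.014
0.62 17 0.0103

0.53 10 0.0095
0.54 36 0.01
0.55 36 0.0094
0.56 38 0.0094
0.57 32 0.0096
0.58 39 0.0094
0.59 39 0.0105
0.6 37 0.0094
0.61 27 0.0096
0.62 21 0.0108
0.63 7 0.008
```

The depth profile shows the wedge lying flat on the plate, so those forces were friction from pressing down. I'll ease up slightly and continue.

Call:
carry_out:
  series:
    - [0,0,-0.0005,0,0,0,160]
    - [0.002,0,-0.0007,0,0,0,160]
    - [0.004,0,-0.0007,0,0,0,160]
    - [0.006,0,-0.0007,0,0,0,160]
    - [0.006,0,-0.0007,0,0,0,160]

```text
clock: 14.8
position: [0.5382, 0.0383, 0.014]
tool_rot: [3.141, -0.001, -0.007]
force: [-0.2, -0.8, -0.3]
grip_width: 0.0341
```

Call:
carry_out:
  series:
    - [0.001,0,0.0002,0,0,0,160]
    - [0.002,0,0.0002,0,0,0,160]
    - [0.003,0,0.0002,0,0,0,160]
    - [0.004,0,0.0002,0,0,0,160]
    - [0.005,0,0.0002,0,0,0,160]
    - [0.005,0,0.0002,0,0,0,160]

```text
clock: 15.55
position: [0.5432, 0.0383, 0.0139]
tool_rot: [3.141, -0.001, -0.007]
force: [-0.3, 0.9, -0.9]
grip_width: 0.0344
```

Call:
carry_out:
  series:
    - [0,0,0,0,0,0,140]
    - [0,0,0,0,0,0,120]
    - [0,0,0,0,0,0,100]
    - [0,0,0,0,0,0,90]
    - [0,0,-0.015,0,0,0,90]
    - [0,0,-0.035,0,0,0,150]
    - [-0.03,0,-0.035,0,0,0,255]
    - [-0.03,0,-0.035,0,0,0,255]
    - [-0.03,0,-0.035,0,0,0,255]
    - [-0.03,0,-0.035,0,0,0,255]

```text
clock: 16.8
position: [0.5138, 0.0385, 0.0492]
tool_rot: [3.142, -0.002, -0.007]
force: [0.4, -0.0, -0.7]
grip_width: 0.0003
```

```bash
python3 -c "
from h import *
st();delta(.513,.0380,.0125,-0.4)
shot('scene','s9')
cv2.imwrite('pics/s9z.png',cv2.resize(cv2.imread('pics/s9.png')[200:320,260:420],None,fx=4,fy=4,interpolation=2))"; python3 tilt.py s9 .52 .64
```

```text
t 16.8 pos [0.5138 0.0385 0.0492] rpy [ 1.8e+02 -1.0e-01 -4.0e-01] F [ 0.43 -0.04 -0.65] M [ 0.01 -0.   -0.  ] w 0.0003 q [-0.61  0.73  0.59  2.04 -0.74  0.59 -1.08]
delta [-0.0008  0.0005  0.0367] [ 0.0001 -0.0017 -0.0001]
0.53 35 0.0222
0.54 36 0.0225
0.55 42 0.022
0.56 40 0.021
0.57 46 0.0194
0.58 44 0.0186
0.59 44 0.0174
0.6 43 0.0158
0.61 31 0.016
0.62 16 0.0135
0.63 6 0.0122
```

View pics/s9z.png

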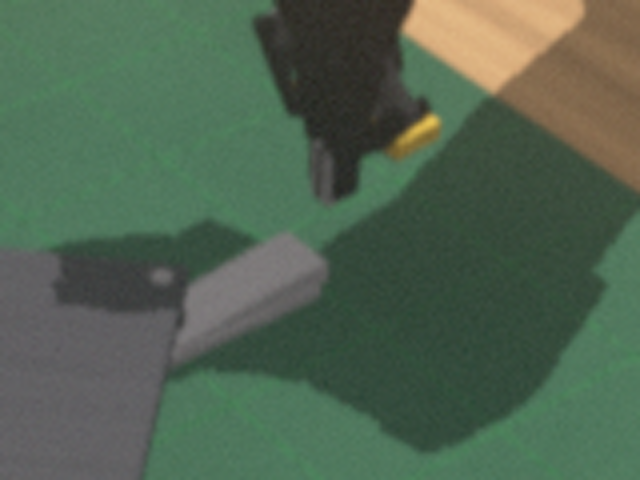

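```bash
python3 -c "
from h import *
print(ray('scene',328/4+260,262/4+200,.021),ray('scene',289/4+260,233/4+200,.021))"
```

```text
[0.53078743 0.05595281 0.021     ] [0.53183119 0.02242391 0.021     ]
```

Call:
carry_out:
  series:
    - [-0.004,0,0.01,0,-0.002,0,255]
    - [-0.004,0,0.022,0,-0.002,0,255]
    - [-0.004,0,0.032,0,-0.002,0,255]
    - [-0.004,0,0.0365,0,-0.002,0,255]
    - [-0.004,0,0.0365,0,-0.002,0,255]
    - [0.0,0,0.0365,0,-0.002,0,255]
    - [0.004,0,0.0365,0,-0.002,0,255]
    - [0.004,0,0.0365,0,-0.002,0,255]

```text
clock: 17.85
position: [0.5176, 0.0385, 0.0125]
tool_rot: [3.141, 0.0, -0.007]
force: [0.3, -0.0, -0.2]
grip_width: -0.0003
```

```bash
python3 -c "
from h import *
st()"
```

```text
t 17.85 pos [0.5176 0.0385 0.0125] rpy [ 1.7999e+02  3.0000e-02 -4.0000e-01] F [ 0.3  -0.02 -0.19] M [0.02 0.   0.01] w -0.0003 q [-0.56  0.79  0.52  2.03 -0.79  0.52 -1.04]
```

Call:
carry_out:
  series:
    - [0.002,0,0,0,0,0,255]
    - [0.003,0,0,0,0,0,255]
    - [0.004,0,0,0,0,0,255]
    - [0.005,0,0,0,0,0,255]
    - [0.006,0,0,0,0,0,255]
    - [0.006,0,0,0,0,0,255]

```text
clock: 18.6
position: [0.5233, 0.0384, 0.0124]
tool_rot: [3.141, 0.001, -0.007]
force: [0.1, 0.3, 0.2]
grip_width: 0.0
```

Call:
carry_out:
  series:
    - [0.001,0,0,0,0,0,255]
    - [0.002,0,0,0,0,0,255]
    - [0.003,0,0,0,0,0,255]
    - [0.004,0,0,0,0,0,255]
    - [0.004,0,0,0,0,0,255]

```text
clock: 19.23
position: [0.5273, 0.0383, 0.0124]
tool_rot: [3.141, 0.001, -0.007]
force: [0.0, 0.2, 0.0]
grip_width: 0.0003
```

```bash
python3 -c "
from h import *
st();shot('scene','s10')
cv2.imwrite('pics/s10z.png',cv2.resize(cv2.imread('pics/s10.png')[200:320,260:420],None,fx=4,fy=4,interpolation=2))"
```

```text
t 19.23 pos [0.5273 0.0383 0.0124] rpy [ 1.7999e+02  5.0000e-02 -4.2000e-01] F [0.01 0.19 0.02] M [ 0.06  0.06 -0.03] w 0.0003 q [-0.56  0.81  0.53  2.01 -0.78  0.54 -1.04]
```

View pics/s10z.png

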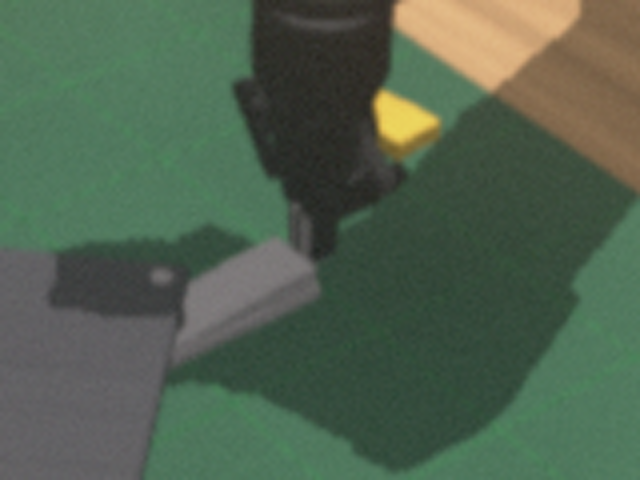

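Call:
carry_out:
  series:
    - [0.001,0,0,0,0,0,255]
    - [0.002,0,0,0,0,0,255]
    - [0.003,0,0,0,0,0,255]

```text
clock: 19.65
position: [0.5302, 0.0383, 0.0124]
tool_rot: [3.142, 0.001, -0.007]
force: [-0.5, -0.2, 0.3]
grip_width: 0.0003
```

Call:
carry_out:
  series:
    - [0.001,0,0,0,0,0,255]
    - [0.002,0,0,0,0,0,255]
    - [0.003,0,0,0,0,0,255]

```text
clock: 20.02
position: [0.5332, 0.0383, 0.0124]
tool_rot: [3.142, 0.001, -0.007]
force: [-0.5, -0.4, 0.4]
grip_width: -0.0
```

Call:
carry_out:
  series:
    - [0.001,0,0,0,0,0,255]
    - [0.002,0,0,0,0,0,255]
    - [0.003,0,0,0,0,0,255]

```text
clock: 20.4
position: [0.5362, 0.0383, 0.0124]
tool_rot: [3.142, 0.001, -0.007]
force: [-1.2, -1.7, 1.1]
grip_width: -0.0
```

Call:
carry_out:
  series:
    - [0.001,0,0,0,0,0,255]
    - [0.001,0,0,0,0,0,255]

```text
clock: 20.65
position: [0.5373, 0.0383, 0.0124]
tool_rot: [3.141, 0.001, -0.007]
force: [0.4, -0.4, -0.3]
grip_width: -0.0002
```

```bash
python3 -c "
from h import *
st();shot('scene','s11')
cv2.imwrite('pics/s11z.png',cv2.resize(cv2.imread('pics/s11.png')[200:320,260:420],None,fx=4,fy=4,interpolation=2))"
```

```text
t 20.65 pos [0.5373 0.0383 0.0124] rpy [ 1.7999e+02  4.0000e-02 -4.1000e-01] F [ 0.45 -0.44 -0.31] M [-0.02  0.02  0.01] w -0.0002 q [-0.55  0.82  0.54  1.98 -0.78  0.56 -1.05]
```

View pics/s11z.png

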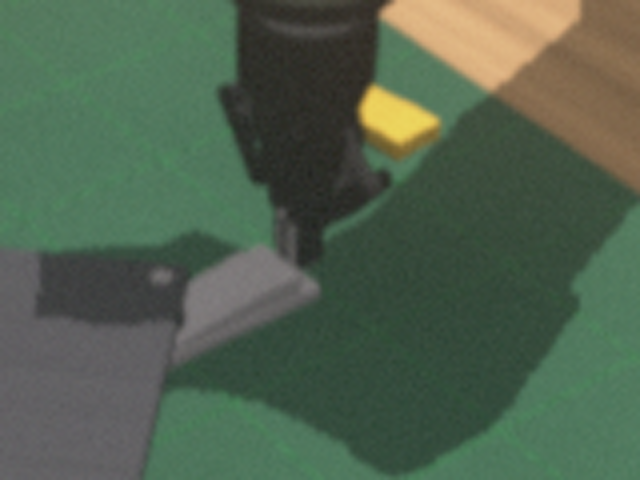

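Call:
carry_out:
  series:
    - [0.001,0,0,0,0,0,255]
    - [0.002,0,0,0,0,0,255]
    - [0.002,0,0,0,0,0,255]

```text
clock: 21.08
position: [0.5393, 0.0383, 0.0124]
tool_rot: [3.141, 0.001, -0.007]
force: [0.0, 0.7, 0.5]
grip_width: 0.0
```

Call:
carry_out:
  series:
    - [0.001,0,0,0,0,0,255]
    - [0.002,0,0,0,0,0,255]
    - [0.002,0,0,0,0,0,255]

```text
clock: 21.45
position: [0.5413, 0.0382, 0.0124]
tool_rot: [3.141, 0.001, -0.007]
force: [-0.5, 0.4, -0.4]
grip_width: -0.0
```

Call:
carry_out:
  series:
    - [0.001,0,0,0,0,0,255]
    - [0.002,0,0,0,0,0,255]
    - [0.002,0,0,0,0,0,255]

```text
clock: 21.82
position: [0.5433, 0.0382, 0.0124]
tool_rot: [3.142, 0.001, -0.007]
force: [1.2, -0.4, -0.1]
grip_width: 0.0002
```

Call:
carry_out:
  series:
    - [0.001,0,0,0,0,0,255]
    - [0.002,0,0,0,0,0,255]
    - [0.002,0,0,0,0,0,255]

```text
clock: 22.2
position: [0.5453, 0.0382, 0.0124]
tool_rot: [3.141, 0.001, -0.007]
force: [0.3, 0.8, -0.1]
grip_width: 0.0001
```

Call:
carry_out:
  series:
    - [0.001,0,0,0,0,0,255]
    - [0.002,0,0,0,0,0,255]
    - [0.002,0,0,0,0,0,255]

```text
clock: 22.58
position: [0.5473, 0.0382, 0.0123]
tool_rot: [3.141, 0.001, -0.007]
force: [0.4, -0.6, -0.9]
grip_width: 0.0001
```

Call:
carry_out:
  series:
    - [0.001,0,0,0,0,0,255]
    - [0.002,0,0,0,0,0,255]
    - [0.002,0,0,0,0,0,255]

```text
clock: 22.95
position: [0.5491, 0.0382, 0.0123]
tool_rot: [3.142, 0.001, -0.007]
force: [-0.5, -0.6, -0.0]
grip_width: 0.0003
```

Call:
carry_out:
  series:
    - [0.001,0,0,0,0,0,255]
    - [0.002,0,0,0,0,0,255]
    - [0.002,0,0,0,0,0,255]

```text
clock: 23.32
position: [0.5503, 0.0382, 0.0123]
tool_rot: [-3.141, 0.003, -0.007]
force: [-6.2, 0.8, 5.5]
grip_width: 0.0003
```

```bash
python3 -c "
from h import *
st();shot('scene','s12')
cv2.imwrite('pics/s12z.png',cv2.resize(cv2.imread('pics/s12.png')[200:320,260:420],None,fx=4,fy=4,interpolation=2))"
```

```text
t 23.32 pos [0.5503 0.0382 0.0123] rpy [-1.7999e+02  1.5000e-01 -4.1000e-01] F [-6.21  0.83  5.52] M [ 0.07  1.54 -0.  ] w 0.0003 q [-0.55  0.83  0.54  1.95 -0.77  0.58 -1.06]
```

View pics/s12z.png

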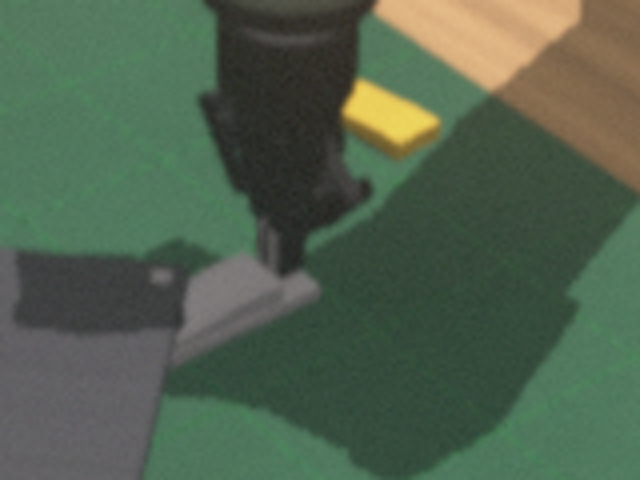

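Contact with the foot: the push has reached 6 N and the plate hasn't moved. I'll add half a millimetre.

Call:
carry_out:
  series:
    - [0.0005,0,0,0,0,0,255]
    - [0.0005,0,0,0,0,0,255]

```text
clock: 23.62
position: [0.5505, 0.0382, 0.0122]
tool_rot: [-3.141, 0.003, -0.007]
force: [-9.8, 0.9, 6.4]
grip_width: 0.0002
```

The push is at 9.8 N, which is in the snug range. I'll hold briefly, then back straight off.

Call:
carry_out:
  series:
    - [0,0,0,0,0,0,255]
    - [0,0,0,0,0,0,255]

```text
clock: 23.88
position: [0.5505, 0.0382, 0.0122]
tool_rot: [-3.141, 0.003, -0.007]
force: [-10.8, 0.8, 6.4]
grip_width: -0.0
```

Call:
carry_out:
  series:
    - [-0.001,0,0,0,0,0,255]
    - [-0.003,0,0,0,0,0,255]
    - [-0.01,0,0,0,0,0,255]
    - [-0.02,0,-0.005,0,0,0,255]
    - [-0.03,0,-0.03,0,0,0,255]
    - [-0.04,0,-0.06,0,0,0,255]
    - [-0.04,0,-0.1,0,0,0,255]
    - [-0.04,0,-0.1,0,0,0,255]

```text
clock: 24.88
position: [0.5123, 0.0387, 0.1148]
tool_rot: [-3.14, -0.002, -0.007]
force: [-0.9, -0.5, 0.3]
grip_width: 0.0
```

```bash
python3 -c "
from h import *
st();delta(.642,.0382,.062,-0.4);shot('scene','s13');p,d=shot('top','t13')
cv2.imwrite('pics/s13z.png',cv2.resize(cv2.imread('pics/s13.png')[200:320,260:420],None,fx=4,fy=4,interpolation=2))
cv2.imwrite('pics/t13z.png',cv2.resize(p[200:320,230:380],None,fx=4,fy=4,interpolation=2))"; python3 tilt.py s13 .53 .66
```

```text
t 24.88 pos [0.5123 0.0387 0.1148] rpy [-1.7992e+02 -1.4000e-01 -4.1000e-01] F [-0.88 -0.52  0.33] M [-0.04  0.01 -0.  ] w 0.0 q [-0.69  0.64  0.71  2.02 -0.64  0.71 -1.16]
delta [ 0.1295 -0.0003  0.0531] [-0.0013 -0.0025 -0.0002]
0.53 12 0.0077
0.54 35 0.0092
0.55 13 0.0098
0.56 29 0.0225
0.57 40 0.0226
0.58 41 0.0231
0.59 47 0.0212
0.6 42 0.0201
0.61 32 0.0182
0.62 16 0.0171
0.63 4 0.0143
```

View pics/s13z.png

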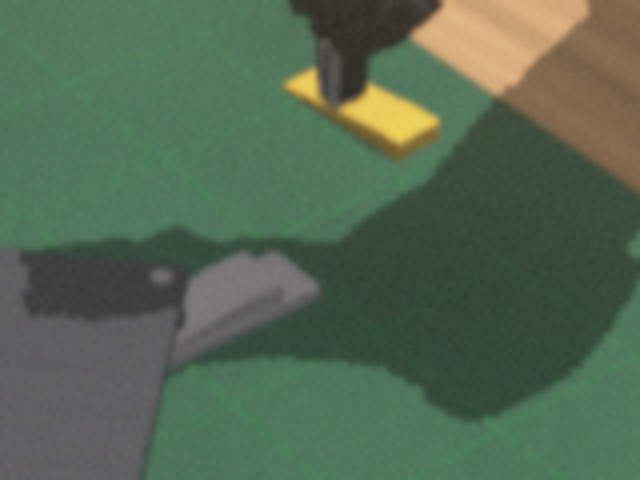

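View pics/t13z.png

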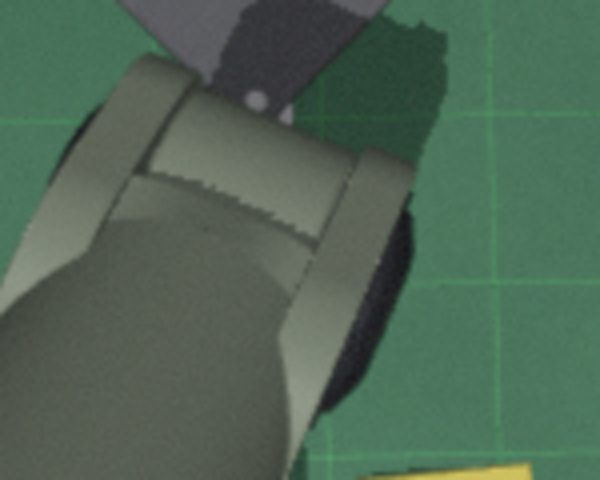

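Both shims are in place. Next I'll press on the corner.

Call:
carry_out:
  series:
    - [0.03,0,0,0,-0.002,0,255]
    - [0.06,0,0,0,-0.002,0,255]
    - [0.09,0,0,0,-0.002,0,255]
    - [0.115,0,0.01,0,-0.002,0,255]
    - [0.13,0,0.03,0,-0.002,0,255]
    - [0.13,0,0.045,0,-0.002,0,255]
    - [0.13,0,0.055,0,-0.002,0,255]
    - [0.13,0,0.059,0,-0.002,0,255]
    - [0.13,0,0.059,0,-0.002,0,255]

```text
clock: 26.1
position: [0.6415, 0.0376, 0.0534]
tool_rot: [-3.142, 0.003, -0.007]
force: [0.3, 0.1, 0.8]
grip_width: 0.0002
```

```bash
python3 -c "
from h import *
st();delta(.642,.038,.049,-0.4);p,d=shot('scene','s14')
cv2.imwrite('pics/s14z.png',cv2.resize(p[180:340,180:360],None,fx=3.5,fy=3.5,interpolation=2))"
```

```text
t 26.1 pos [0.6415 0.0376 0.0534] rpy [-1.8e+02  1.7e-01 -4.2e-01] F [0.32 0.1  0.84] M [-0.   -0.03  0.05] w 0.0002 q [-0.54  0.88  0.64  1.69 -0.69  0.81 -1.16]
delta [ 0.0005 -0.0004  0.0044] [-0.      0.003  -0.0003]
```

View pics/s14z.png

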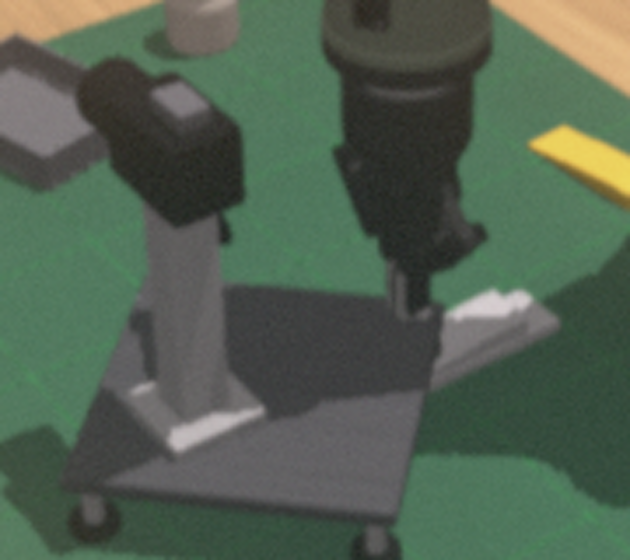

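The closed fingers are above the corner, clear of the column. I'll lower in fine steps.

Call:
carry_out:
  series:
    - [0,0,0.002,0,0,0,255]
    - [0,0,0.0035,0,0,0,255]
    - [0,0,0.0045,0,0,0,255]
    - [0,0,0.0045,0,0,0,255]

```text
clock: 26.65
position: [0.6416, 0.0375, 0.0487]
tool_rot: [3.142, 0.003, -0.007]
force: [0.2, 0.5, -0.2]
grip_width: 0.0002
```

Call:
carry_out:
  series:
    - [0,0,0.0005,0,0,0,255]
    - [0,0,0.001,0,0,0,255]
    - [0,0,0.001,0,0,0,255]

```text
clock: 27.02
position: [0.6417, 0.0375, 0.0481]
tool_rot: [-3.141, 0.003, -0.007]
force: [-2.0, 0.2, 7.0]
grip_width: 0.0
```

Call:
carry_out:
  series:
    - [0,0,0.0003,0,0,0,255]
    - [0,0,0.0005,0,0,0,255]
    - [0,0,0.0005,0,0,0,255]
    - [0,0,0.0005,0,0,0,255]

```text
clock: 27.52
position: [0.6417, 0.0375, 0.048]
tool_rot: [-3.141, 0.003, -0.007]
force: [-5.3, 1.2, 14.5]
grip_width: 0.0003
```

```bash
python3 -c "
from h import *
st();shot('scene','s15')"
```

```text
t 27.52 pos [0.6417 0.0375 0.048 ] rpy [-1.7998e+02  1.6000e-01 -4.2000e-01] F [-5.25  1.18 14.5 ] M [ 0.19  1.12 -0.  ] w 0.0003 q [-0.54  0.89  0.63  1.69 -0.7   0.8  -1.16]
```

The tool holds 14.5 N down and moved only about 0.1 mm between 7 and 14.5 N, so the corner no longer dips. I'll hold a moment and let go.

Call:
carry_out:
  series:
    - [0,0,0,0,0,0,255]
    - [0,0,0,0,0,0,255]
    - [0,0,-0.0005,0,0,0,255]
    - [0,0,-0.001,0,0,0,255]
    - [0,0,-0.003,0,0,0,255]
    - [0,0,-0.01,0,0,0,255]
    - [0,0,-0.03,0,0,0,255]
    - [-0.03,0,-0.06,0,0,0,255]
    - [-0.08,0,-0.08,0,0,0,255]
    - [-0.13,0,-0.1,0,0,0,255]

```text
clock: 28.82
position: [0.5107, 0.0383, 0.1492]
tool_rot: [-3.141, 0.002, -0.008]
force: [-0.3, 0.6, 0.9]
grip_width: -0.0
```

Call:
carry_out:
  series:
    - [0,-0.05,-0.02,0,0,0,255]
    - [0,-0.1,-0.04,0,0,0,255]
    - [0,-0.15,-0.05,0,0,0,255]
    - [0,-0.2,-0.05,0,0,0,255]
    - [0,-0.2,-0.05,0,0,0,255]

```text
clock: 29.45
position: [0.513, 0.2424, 0.1983]
tool_rot: [-3.14, 0.003, -0.002]
force: [0.2, -0.9, -1.0]
grip_width: -0.0002
```

```bash
python3 -c "
from h import *
st();shot('scene','s16');p,d=shot('top','t16')
cv2.imwrite('pics/s16z.png',cv2.resize(cv2.imread('pics/s16.png')[200:320,260:420],None,fx=4,fy=4,interpolation=2))
cv2.imwrite('pics/t16z.png',cv2.resize(p[150:320,220:380],None,fx=3.5,fy=3.5,interpolation=2))
C=cloud('top',d)
def rect(C):
    m=(abs(C[...,2]-.048)<.006); m[:100]=0;m[240:]=0;m[:,:230]=0;m[:,360:]=0
    cs,_=cv2.findContours(m.astype(np.uint8),0,cv2.CHAIN_APPROX_NONE);c=max(cs,key=cv2.contourArea)[:,0]
    W=np.array([ray('top',u,v,.048)[:2] for u,v in c]);x=C[m];A=np.c_[x[:,:2],np.ones(len(x))]
    print(cv2.minAreaRect((W*1000).astype(np.float32)),np.linalg.lstsq(A,x[:,2],rcond=None)[0])
rect(cloud('top',np.load('pics/top0.npz')['d']));rect(C)
"; python3 tilt.py s16 .53 .66
```

```text
t 29.45 pos [0.513  0.2424 0.1983] rpy [-1.7993e+02  1.5000e-01 -1.0000e-01] F [ 0.23 -0.92 -1.04] M [-0.06  0.03  0.04] w -0.0002 q [-1.1   0.62  0.84  1.82 -0.55  0.96 -1.6 ]
((747.1720581054688, 36.89256286621094), (189.18289184570312, 189.77890014648438), 44.573341369628906) [ 0.00201749 -0.00023986  0.0458238 ]
((747.2484130859375, 36.84971618652344), (189.16085815429688, 189.8628692626953), 44.54337692260742) [0.00183032 0.00025673 0.04597036]
0.53 10 0.0082
0.54 37 0.0101
0.55 14 0.0095
0.56 29 0.0229
0.57 36 0.0222
0.58 43 0.0224
0.59 44 0.0216
0.6 47 0.02
0.61 26 0.0184
0.62 16 0.0181
0.63 5 0.0167
```

View pics/s16z.png

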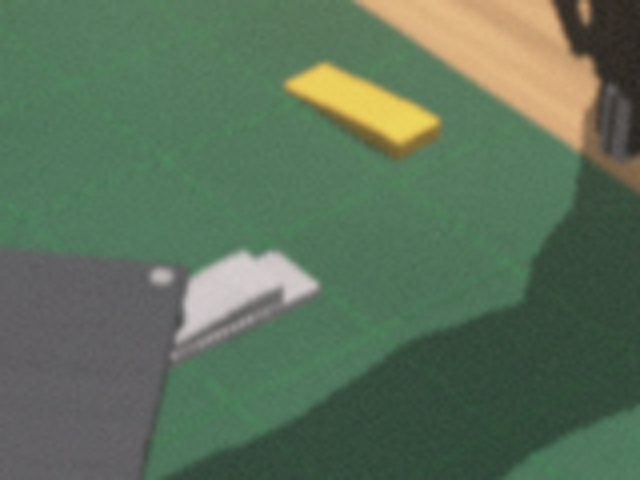

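View pics/t16z.png

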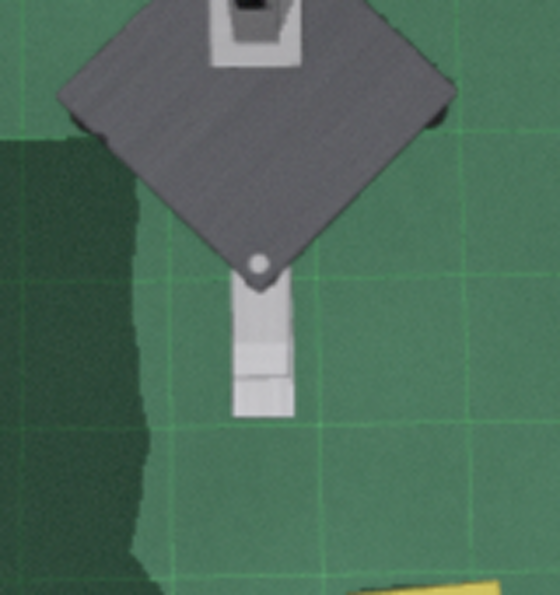

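```bash
python3 -c "
from h import *
print(ticket.job_done()); st()"
```

```text
the job is handed in; nothing more can be done
None
the job is handed in; nothing more can be done
```

Both shims are under the short foot, the corner held when pressed, and I handed the job in at about 29.6 s of the 69 s allowed. No verdict was reported.

- **Flat plate:** I slid it under the foot. Its centre measured about (0.602, 0.037) m against a foot at about (0.632, 0.038) m, well inside the limits.
- **Wedge:** I laid it on the plate, then pushed it from behind with closed fingers, thin end first. It met the foot about 44 mm past the near rim, and the push settled at about 10.8 N. That is snug, and the plate did not move.
- **Corner press:** I pressed with 14.5 N. The tool moved only about 0.1 mm between 7 N and 14.5 N, so the corner no longer dips.

**Last checks:**
- The wedge was where I had left it after the push, resting on the plate.
- The stand measured within 0.1 mm of its starting position, and its plate looked level within the depth noise.
- The arm was clear of everything and I saw no bystander disturbed, though I did not measure their positions.

**What I could not confirm:**
- The wedge's remaining force on the foot can't be measured once the fingers are off. That it still bears is inferred from it not moving after the press.
- While sliding the gripped wedge over the plate, I briefly read 18 N down and 10.6 N back. I took this as friction from pressing on the plate: the thin end was too far out to reach the foot, and the readings went to zero once I eased the tool up slightly.

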